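Flip the splash shield's kickstand down, then hold the shield upright

TASK

The clear splash shield leans against the side of the pump module with its kickstand folded up: leave it leaning while you swing the kickstand out and all the way down, past centre to its stop, so that it stays down when you let go of it. Then take the shield by its top tube, bring it upright on both its feet, leaning neither on the module nor on the kickstand, and keep it there: finish while still holding it upright, so that I can get at the side of the module before it is let down on its stand. Leave the bottles and the vial rack alone.

Things in the scene. Friction and masses are not known exactly. Their poses are not given: they have to be found in the camera images.
- shield: Clear splash shield, loose, about 0.8 kg: grey frame of 20 mm round tube 300 wide, 320 high, 4 mm pane. Starts leaning 21 deg, side posts on the module's upper edge; stands on 2 round rubber feet (24 mm), tips if unheld. Origin: underside midway between feet; tipping axis 12 mm up, along x. x along the tubes, away from the robot; z up the frame; y to the kickstand side, away from the module.
- rail_mid (a point): Middle of the shield's top tube, on its axis: shield frame (0, 0, 0.310). Round, 20 mm thick, along the shield's x, free 120 mm either side; the pane ends 5 mm below the tube. While leaning it is about 0.29 m above the bench, 120 mm above the module's top.
- kickstand (a joint): Hinge of the violet leg on the shield's +y face: 0 folded up, 2.30 rad down at its stop; axis along the shield's x through kickstand_hinge. Leg's angle from shield +z towards +y = 0.15 + joint value. Over-centre spring: pulls to the nearer end, nil at about 1.15 rad (leg square to the pane), 0.05 N m (0.4 N at the ball) at the ends. Pulling hard tips the shield.
- kickstand_foot (a point): Centre of the light grey rubber ball, 24 mm diameter, at the free end of the violet leg (12 mm round rod), 130 mm from the hinge axis. In the shield frame: folded (0, 0.047, 0.259), 33 mm clear of the pane; down (0, 0.111, 0.030): with the shield vertical the ball hangs 18 mm clear of the bench and touches only when the shield leans 9 deg to its side.
- kickstand_hinge (a point): On the kickstand's hinge axis, in a dark clamp at the middle of the shield's cross tube: shield frame (0, 0.028, 0.130).
- foot_near (a point): Centre of the shield's rubber foot nearer the robot (shield frame -0.14, 0, 0.012): 12 mm above the bench while it stands on it.
- foot_far (a point): Centre of the shield's other rubber foot (shield frame 0.14, 0, 0.012): 12 mm above the bench while it stands on it.
- pump_module: White pump module, fixed, a box 420 mm deep (its x), 280 wide (its y), 170 high, navy front towards the robot. Origin: centre of its underside on the bench. The shield leans on its +y side.
- eluent_bottle: Amber bottle with violet cap on the bench, 80 mm diameter, 150 high; origin: centre of its base. To be left alone.
- vial_rack: Low blue rack with capped vials on the bench, 90 x 140 mm, 50 high; origin: centre of its underside. To be left alone.
- rinse_bottle: Clear bottle with violet cap standing on the pump module, 68 mm diameter, 130 high; origin: centre of its base. To be left alone.

How it is judged (in metres and radians):
On the way:
1. the kickstand is fully down and stays there with the fingers off it, the shield still leaning on the module (value of joint kickstand above 2.2 rad and contact force between the fingers and shield below 0.2 N and angle between shield's own z axis and vertical above 0.22 rad and contact force between shield and pump_module above 0.2 N), for 0.2 s.
At the end, for the whole second after the job is handed in: Kickstand down (joint above 2.2 rad); fingers hold the shield by its top tube (over 3 N, tool point over 0.27 m up the frame); it stands still within 5 degrees of vertical, both feet on the bench (within 6 mm), off the module, the kickstand foot clear of the bench (value of joint kickstand above 2.2 rad and angle between shield's own z axis and vertical below 0.087 rad and height (world z) of each of foot_near, foot_far below 0.018 m and height (world z) of kickstand_foot above 0.013 m and contact force between shield and pump_module below 0.2 N and contact force between the fingers and shield above 3 N and z of the grasp point in the frame of shield above 0.27 m and linear speed of shield below 0.03 m/s); the arm keeps its last pose, push and grip.
It fails at once if the eluent bottle is pushed more than 25 mm or toppled (distance of eluent_bottle from where it was at the start of the episode above 0.025 m or angle between eluent_bottle's own z axis and vertical above 0.35 rad).
It fails at once if the vial rack is pushed more than 25 mm or toppled (distance of vial_rack from where it was at the start of the episode above 0.025 m or angle between vial_rack's own z axis and vertical above 0.35 rad).
It fails at once if the rinse bottle is pushed more than 25 mm or toppled (distance of rinse_bottle from where it was at the start of the episode above 0.025 m or angle between rinse_bottle's own z axis and vertical above 0.35 rad).
It fails at once if the shield falls over (leans more than 35 degrees) (angle between shield's own z axis and vertical above 0.61 rad).
It also fails if it takes over 64 s, if anything falls off the work surface, if the arm or the gripper's body presses on something with over 40 N, if the wrist force passes 120 N, or if a joint passes its speed limit or range.

ROBOT

A 6-joint arm with a two-finger parallel gripper is mounted at the origin on the work surface. World frame = base frame: x ahead of the robot, y to its left, z up, the work surface at z = 0. Lengths are in mm, angles in rad, forces in N, time in s.
With the tool pointing down it reaches from about 350 to 975 mm from the base axis. Payload 7.1 kg.
Tool frame: the origin (TCP) lies between the finger pads, 19 mm behind the fingertips; this is the grasp point; z points along the fingers, y is the line along which they close (so a half turn about z gives the same grasp; the last joint's range is limited). The gripper opens to 88 mm and grips with 3 to 60 N. Pads are 20 mm wide; open, the fingers measure 115 mm over their backs; the gripper's body (75 mm by 178 mm) begins 61 mm behind the grasp point.
Start: joints at [-1.368, 0.423, 1.63, -0, 1.089, -0.019], TCP at [137.511, -609.669, 241.375] pointing down, gripper open.
Joint ranges: [-3, 3], [-0.9, 2.11], [0.09, 2.58], [-1.31, 4.45], [0.11, 2.69], [-2.54, 2.54]. Speed limits (rad/s): [2.39, 2.39, 3.01, 3.14, 3.14, 3.14].

INTERFACE

Orientations are given as a rotation vector (axis times angle).
In Python, from workcell import ctrl, cams gives the robot as it stands.
- The arm moves only by the tool move_arm, never from a script. Its argument "steps" is a list of rows, each a list of 3 entries, a list of its own where there are three numbers: the shift along the tool's x, y, z in units of 25 mm (1.0 is 25 mm), then the turn about the tool's z in units of 5 degrees (1.0 is 5 degrees), then the closure, from 0 (fully open) to 1 (shut). A call has 1 to 20 rows; each row shifts and turns the commanded pose from where the row before left it, along the tool's axes as they then stand; what a row does not reach is not made up. A row lasts 1/12 s, in which the tool goes at most 41.7 mm and 7.16 degrees, less where a joint would pass 70% of its speed; a pose out of reach is approached as far as the arm can. A call is refused whole if a number of a shift passes 1 or a number of a turn 1, either way. A call with a gripper value outside its range is refused whole. The fingers move at their own pace and stop on an object; the grip force is fixed at half the most. Time passes only in rows, so rows that do not move let the fingers close. It gives the time, the measured TCP pose, the force, the opening and the grip force at its end, in the units of the state.
- ctrl.get_obs(): the state, without advancing time (a new reading comes with each control period).
- cams.get_image(name): name is "side" or "top"; returns a dict with "image" (400x640x3 uint8, red, green, blue), "camera_matrix" (3x3 intrinsics, pixels), "xyz" and "rotation" of the camera in the world. Camera axes: x right, y down, z forward; pixel columns grow to the right and rows downward; lengths in mm; the calibration is good to about 2 mm. A picture is of the moment at which its call begins. There is no depth.
- ctrl.close_job(): hands the job in; it is judged then, once.
Trained networks look in the newest picture that a camera, given by its name, has taken for a name from the list of things; names that differ only in an ending like _2 or _b are one class to them, and where a whole thing is asked for, a point or a joint stands for the part that bears it (a point fixed in the world has none). Each returns a list of dicts, best first, with "p" (0 to 1); they miss things now and then, are a little off and sometimes report something else, mostly with a low value. They report only what shows in the picture. A call takes as long as a camera call.
- cams.boxes_of(camera, thing): "rect" ([centre column, centre row, width, height] in pixels, round what is visible of it).
- cams.cut_out(camera, thing): "pixels" (400x640 bool, what is visible of it) and "rect" ([centre column, centre row, width, height] in pixels, round what is visible of it).
The state is a dict: "t": time; "qpos": joint angles; "qvel": joint speeds; "joint_torque": joint torques, N m; "ee_pos": TCP position; "orientation": TCP orientation; "ft_force": force on the tool from outside, world axes, zero at the start; "moment": the same for the moment, N m; "width": finger opening in mm; "grasp_force": force on a finger pad.
Only numpy, scipy, OpenCV 4.12 (cv2) and the standard library are available. Lean on these libraries where they do the work, as an engineer would, in place of code of your own. Each camera call takes 0.05 s, during which the arm holds its last target. There are 200 camera calls.

## Working session

There is one attempt and no reset: what is moved stays moved. The work goes in short steps, Python scripts to look and compute and a tool call to move; the robot and the scene stay as the last step left them, time stands still between calls to the robot, and variables do not carry over. Pictures are saved under pics/ and viewed, at most 10 in all, crops included, and the job is handed in when it is done.

Besides the shell and the picture viewer there is one more tool, called after "Request:" as name(argument=value, ...) on one line, values as JSON. move_arm: Moves the arm, as the interface text tells. Its arguments: {"type":"object","properties":{"steps":{"type":"array"}},"required":["steps"]}

```bash
ls; mkdir -p pics
cat > h.py <<'E'
import numpy as np, cv2
from scipy.spatial.transform import Rotation as R
from workcell import ctrl, cams
def ray(im,u,v):
    K=np.array(im["camera_matrix"]);d=np.array(im["rotation"])@np.linalg.inv(K)@[u,v,1];return np.array(im["xyz"]),d/np.linalg.norm(d)
def tri(rs):
    A=sum(np.eye(3)-np.outer(d,d) for o,d in rs);b=sum((np.eye(3)-np.outer(d,d))@o for o,d in rs)
    return np.linalg.solve(A,b)
def proj(im,p):
    c=np.array(im["camera_matrix"])@np.array(im["rotation"]).T@(np.array(p)-im["xyz"]);return c[:2]/c[2]
E
python3 - <<'E'
from h import *
o=ctrl.get_obs();print(o["ee_pos"],o["orientation"],o["width"])
for c in("side","top"):
    im=cams.get_image(c);cv2.imwrite(f"pics/{c}0.png",im["image"][:,:,::-1]);print(c,im["xyz"],im["rotation"],im["camera_matrix"])
    for t in("rail_mid","kickstand_foot","kickstand_hinge","foot_near","foot_far","shield","pump_module","eluent_bottle","vial_rack","rinse_bottle"):
        print(t,[(round(b["p"],2),np.round(b["rect"],1).tolist()) for b in cams.boxes_of(c,t)[:2]])
E
```

```text
pics
[ 137.40214783 -609.1780441   240.60582512] [-3.12080849e+00 -3.47535911e-01  2.14129119e-04] 87.70846114982942
side [ 465.40093872 1162.09299747  825.38886685] [-0.09211979  2.70046162 -1.54576747] [[421.9842933    0.         318.93379494]
 [  0.         421.9842933  202.74897687]
 [  0.           0.           1.        ]]
rail_mid [(0.68, [314.9, 193.0, 100.0, 104.8])]
kickstand_foot [(0.74, [311.1, 181.7, 8.1, 41.3])]
kickstand_hinge [(0.57, [313.9, 193.3, 97.3, 104.6])]
foot_near [(0.65, [311.5, 192.9, 104.0, 104.9])]
foot_far [(0.93, [313.3, 192.4, 97.6, 106.9])]
shield [(0.63, [312.8, 193.3, 99.4, 105.5])]
pump_module [(0.83, [326.1, 193.3, 132.4, 74.3])]
eluent_bottle [(0.97, [320.0, 295.9, 33.3, 61.7])]
vial_rack [(0.59, [232.1, 281.6, 50.2, 48.5])]
rinse_bottle [(0.65, [340.0, 134.8, 15.3, 16.7])]
top [ 467.3012568    41.92123432 1247.1053311 ] [-2.19008248  2.19109036 -0.06234073] [[471.95290576   0.         322.87386288]
 [  0.         471.95290576 198.94067763]
 [  0.           0.           1.        ]]
rail_mid [(0.57, [371.4, 188.6, 92.1, 144.4])]
kickstand_foot [(0.46, [358.6, 184.1, 26.1, 9.1]), (0.45, [201.1, 209.9, 34.8, 34.9])]
kickstand_hinge [(0.77, [369.3, 185.8, 87.8, 147.7])]
foot_near [(0.67, [368.0, 187.1, 91.2, 144.6])]
foot_far [(0.59, [370.0, 188.8, 91.3, 142.4])]
shield [(0.76, [367.4, 187.8, 89.5, 141.7])]
pump_module [(0.8, [428.5, 208.4, 158.2, 202.6])]
eluent_bottle [(0.65, [200.5, 210.9, 36.2, 35.4])]
vial_rack [(0.72, [240.1, 112.2, 66.5, 48.5])]
rinse_bottle [(0.93, [462.9, 217.6, 39.7, 31.3])]
```

Run:
```python
import cv2
a=cv2.imread("pics/side0.png")[110:340,180:440];b=cv2.imread("pics/top0.png")[90:320,170:530]
cv2.imwrite("pics/sc.png",cv2.resize(a,None,fx=2.6,fy=2.6,interpolation=3));cv2.imwrite("pics/tc.png",cv2.resize(b,None,fx=2.2,fy=2.2,interpolation=3))
```

```text
(no output)
```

View pics/sc.png

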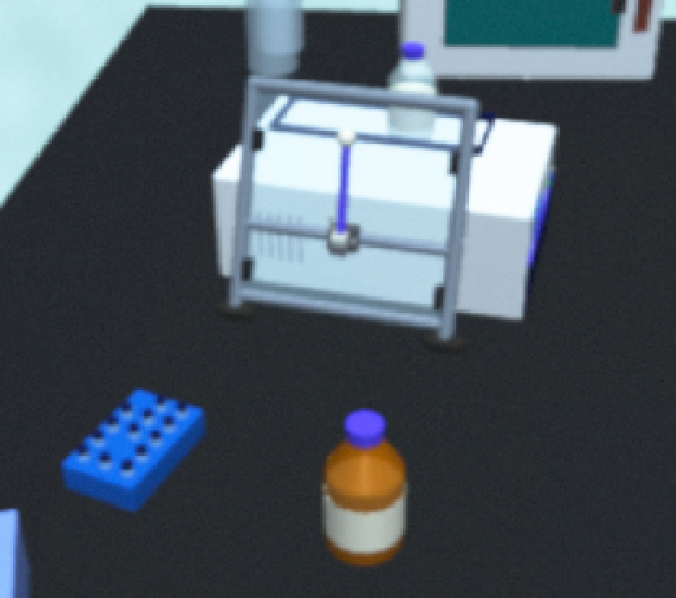

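View pics/tc.png

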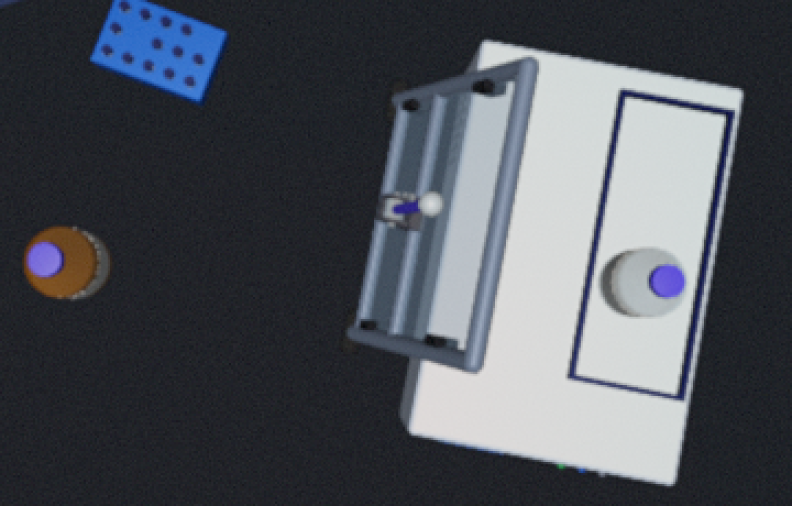

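```bash
cat > fit.py <<'E'
from h import *
from scipy.optimize import least_squares
P=dict(ball=(0,47,259),hinge=(0,28,130),rf=(140,0,310),rn=(-140,0,310),xf=(140,0,130),xn=(-140,0,130))
def S(q,p):  # x,y of axis point mid, yaw, lean
    p=np.array(p,float)-[0,0,12]
    return R.from_euler("zx",[q[2],q[3]]).apply(p)+[q[0],q[1],12]
E
python3 - <<'E'
from fit import *
s=cams.get_image("side");t=cams.get_image("top")
for im in (s,t): im["rotation"]=R.from_rotvec(im["rotation"]).as_matrix()
so=lambda u,v:(180+u/2.6,110+v/2.6); to=lambda u,v:(170+u/2.2,90+v/2.2)
M=[(s,"ball",so(346,137)),(s,"rf",so(254,84)),(s,"rn",so(470,104)),(s,"hinge",so(342,238)),
(t,"ball",to(430,204)),(t,"rf",to(526,71)),(t,"rn",to(474,358)),(t,"hinge",to(402,210))]
f=lambda q:np.concatenate([proj(im,S(q,P[k]))-m for im,k,m in M])
r=least_squares(f,[600,0,-.2,.36],loss="soft_l1",x_scale=[100,100,.1,.1]);q=r.x
print(q,np.degrees(q[2:]));print(f(q).reshape(-1,2).round(1))
for k in("ball","rf","rn"):
    print(k,S(q,P[k]).round(1),tri([ray(im,*m) for im,kk,m in M if kk==k]).round(1))
print("rail_mid",S(q,(0,0,310)),"hinge",S(q,P["hinge"]),"down ball",S(q,(0,111,30)))
for c,n,z in(("top","eluent_bottle",130),("top","vial_rack",40),("top","rinse_bottle",290)):
    o,d=ray(t,*cams.boxes_of(c,n)[0]["rect"][:2]);print(n,(o+d*(z-o[2])/d[2]).round())
E
```

```text
[ 5.50978272e+02 -1.36066570e+01 -2.07811617e-01  3.17950251e-01] [-11.90672859  18.21720748]
[[ 0.  -0.4]
 [-0.8  0.8]
 [-0.5 -3. ]
 [ 2.3 -0.5]
 [ 0.8 -0.6]
 [ 0.2 -2.9]
 [-0.6  0.9]
 [-0.9  3.4]]
ball [560.7 -47.1 261. ] [560.1 -45.5 260.2]
rf [ 688.  -134.2  286. ] [ 683.2 -133.2  288.9]
rn [414.  -79.3 304.1] [413.5 -82.1 292.5]
rail_mid [ 550.9782719  -106.76747866  295.0637054 ] hinge [556.75520659 -24.47148361 132.65066336] down ball [573.87969157  83.93416919  63.05205379]
eluent_bottle [509. 334. 130.]
vial_rack [765. 251.  40.]
rinse_bottle [ 485. -235.  290.]
```

```bash
sed -i 's/"zx"/"ZX"/' fit.py
cat > run.py <<'E'
from fit import *
s=cams.get_image("side");t=cams.get_image("top")
for im in (s,t): im["rotation"]=R.from_rotvec(im["rotation"]).as_matrix()
so=lambda u,v:(180+u/2.6,110+v/2.6); to=lambda u,v:(170+u/2.2,90+v/2.2)
M=[(s,"ball",so(346,137)),(s,"rf",so(254,84)),(s,"rn",so(470,104)),(s,"hinge",so(342,238)),
(t,"ball",to(430,204)),(t,"rf",to(526,71)),(t,"rn",to(474,358)),(t,"hinge",to(402,210))]
f=lambda q:np.concatenate([proj(im,S(q,P[k]))-m for im,k,m in M])
r=least_squares(f,[600,0,-.2,.36],loss="soft_l1",x_scale=[100,100,.1,.1]);q=r.x
print(q,np.degrees(q[2:]));print(f(q).reshape(-1,2).round(1))
for k in("ball","rf","rn"):
    print(k,S(q,P[k]).round(1),tri([ray(im,*m) for im,kk,m in M if kk==k]).round(1))
print("rail_mid",S(q,(0,0,310)),"hinge",S(q,P["hinge"]),"down ball",S(q,(0,111,30)))
print(ctrl.get_obs()["qpos"])
E
python3 run.py
```

```text
[ 5.66803140e+02 -9.88080180e+00 -1.84563058e-01  3.38499928e-01] [-10.57468429  19.39461725]
[[ 0.3 -0.3]
 [-0.4 -1.1]
 [ 0.3 -0.1]
 [-0.1 -0.3]
 [ 0.7 -0.2]
 [ 0.1 -2.8]
 [-0.3  2. ]
 [-1.8  0.2]]
ball [559.9 -46.9 260.6] [560.1 -45.5 260.2]
rf [ 686.3 -132.9  293.1] [ 683.2 -133.2  288.9]
rn [411.  -81.5 293.1] [413.5 -82.1 292.5]
rail_mid [ 548.64273302 -107.15776855  293.08965005] hinge [564.45899433 -22.43731335 132.60198589] down ball [584.92065173  87.16639739  65.83861893]
[-1.36796344e+00  4.23126825e-01  1.62992383e+00  1.29680267e-05
  1.08861348e+00 -1.89815035e-02]
```

Request:
move_arm(steps=[[[0,0,-0.5],-0.89,1],[[0,0,-0.5],-0.89,1],[[0,0,-0.5],-0.89,1],[[0,0,-0.5],-0.89,1],[[0,0,-0.5],-0.89,1],[[0,0,-0.5],-0.89,1],[[0,0,-0.5],-0.89,1],[[0,0,-0.5],-0.89,1],[[0,0,-0.5],-0.89,1],[[0,0,-0.5],-0.89,1],[[0,0,-0.5],-0.89,1],[[0,0,-0.5],-0.89,1],[[0,0,-0.5],-0.89,1],[[0,0,-0.5],-0.89,1],[[0,0,-0.5],-0.89,1]])

```text
t: 2.7
ee_pos: [137.5, -609.6, 429.5]
orientation: [-2.412, -2.013, -0.0]
ft_force: [-0.5, -0.7, 0.7]
width: 0.6
grasp_force: 0.0
```

```bash
cat > g.py <<'E'
import sys
from h import *
def to(p):  # tool-frame units from now to world TCP p
    o=ctrl.get_obs();r=R.from_rotvec(o["orientation"])
    print("t",o["t"],"tcp",o["ee_pos"].round(1),"yaw",np.degrees(np.arctan2(*r.as_matrix()[[1,0],[0,0]])).round(2),"q",np.round(o["qpos"],2),"F",np.round(o["ft_force"],2),"w",round(o["width"],1),round(o["grasp_force"],1))
    print("units",(r.inv().apply(np.array(p)-o["ee_pos"])/25).round(2))
if __name__=="__main__": to(eval(sys.argv[1]))
E
python3 - <<'E'
from g import *
from fit import S
q=[566.8,-9.9,np.radians(-10.6),np.radians(20.4)]
print("ball",S(q,(0,47,259)),"hinge",S(q,(0,28,130)),"rail",S(q,(0,0,310)))
yp=R.from_euler("z",-10.6,degrees=True).apply([0,1,0])
b=np.array([560,-45.5,260.]);p=b-26*yp;p[2]=420;print(p);to(p)
E
```

```text
ball [559.0657577  -51.22755822 259.89153763] hinge [564.06140479 -24.53355408 132.35929209] rail [ 547.69215093 -112.00188854  291.31003287]
[555.21726488 -71.05631908 420.        ]
t 2.7 tcp [ 137.5 -609.6  429.5] yaw 79.68 q [-1.37  0.27  1.41  0.    1.45 -1.19] F [-0.48 -0.74  0.74] w 0.6 0.0
units [24.19 12.58  0.38]
```

Request:
move_arm(steps=[[[1,0.52,0],0,1],[[1,0.52,0],0,1],[[1,0.52,0],0,1],[[1,0.52,0],0,1],[[1,0.52,0],0,1],[[1,0.52,0],0,1],[[1,0.52,0],0,1],[[1,0.52,0],0,1],[[1,0.52,0],0,1],[[1,0.52,0],0,1],[[1,0.52,0],0,1],[[1,0.52,0],0,1],[[1,0.52,0],0,1],[[1,0.52,0],0,1],[[1,0.52,0],0,1],[[1,0.52,0],0,1],[[1,0.52,0],0,1],[[1,0.52,0],0,1],[[1,0.52,0],0,1],[[1,0.52,0],0,1]])

```text
t: 4.37
ee_pos: [485.2, -164.4, 429.0]
orientation: [2.416, 2.008, 0.0]
ft_force: [0.8, 0.5, -1.1]
width: 0.6
grasp_force: 0.0
```

```bash
python3 g.py "[555.2,-71,420]"
```

```text
t 4.3667 tcp [ 485.2 -164.4  429. ] yaw 79.46 q [-0.35  0.08  1.65 -0.    1.41 -0.17] F [ 0.81  0.46 -1.1 ] w 0.6 0.0
units [4.18 2.07 0.36]
```

Request:
move_arm(steps=[[[0.84,0.41,0],0,1],[[0.84,0.41,0],0,1],[[0.84,0.41,0],0,1],[[0.84,0.41,0],0,1],[[0.84,0.41,0.5],0,1],[[0,0,0.8],0,1],[[0,0,0.8],0,1],[[0,0,0.8],0,1],[[0,0,0.6],0,1],[[0,0,0.3],0,1],[[0,0,0],0,1]])

```text
t: 5.28
ee_pos: [553.3, -71.7, 332.2]
orientation: [-2.414, -2.007, 0.003]
ft_force: [0.3, -0.1, 0.2]
width: 0.2
grasp_force: 0.0
```

Run:
```python
from g import *
to([555.2,-71,267])
L=[]
for c,(x,y) in(("side",(230,90)),("top",(310,90))):
    im=cams.get_image(c)["image"][y:y+140,x:x+130,::-1];L.append(cv2.resize(im,None,fx=3,fy=3,interpolation=3))
cv2.imwrite("pics/a.png",np.hstack(L))
```

```text
t 5.2833 tcp [553.3 -71.7 332.2] yaw 79.46 q [-0.15  0.23  1.69 -0.    1.23  0.03] F [ 0.32 -0.09  0.16] w 0.2 0.0
units [0.04 0.08 2.61]
```

View pics/a.png

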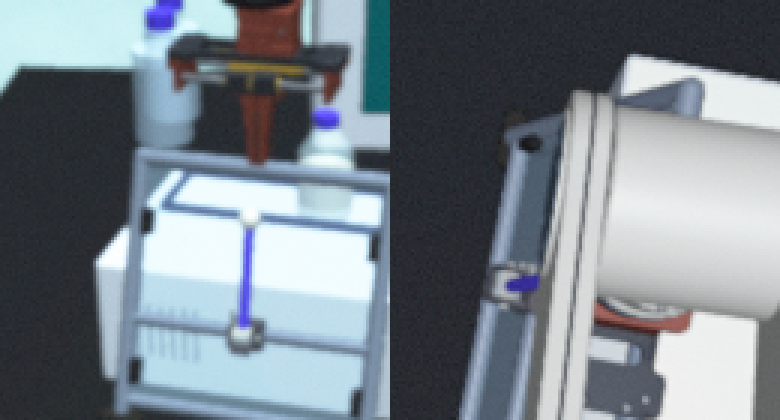

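Request:
move_arm(steps=[[[0,0.1,0.5],0,1],[[0,0,0.5],0,1],[[0,0,0.5],0,1],[[0,0,0.4],0,1],[[0,0,0.4],0,1],[[0,0,0.3],0,1],[[0,0,0],0,1]])

```text
t: 5.97
ee_pos: [556.0, -72.2, 267.2]
orientation: [-2.415, -2.007, 0.002]
ft_force: [-0.4, 0.4, 0.2]
width: 0.6
grasp_force: 0.0
```

Run:
```python
from g import *
to([555.2,-71,267])
im=cams.get_image("side")["image"][110:240,250:380,::-1];cv2.imwrite("pics/b.png",cv2.resize(im,None,fx=4,fy=4,interpolation=3))
```

```text
t 5.9667 tcp [556.  -72.2 267.2] yaw 79.46 q [-0.15  0.3   1.75 -0.    1.09  0.03] F [-0.4   0.38  0.21] w 0.6 0.0
units [ 0.04 -0.04  0.01]
```

View pics/b.png

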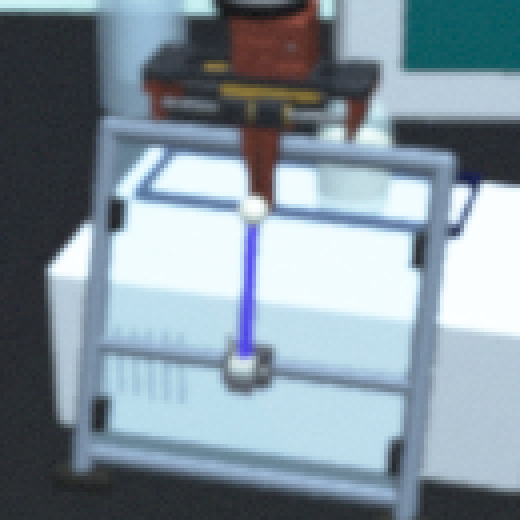

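Request:
move_arm(steps=[[[0.19,0.08,0.02],0,1],[[0.19,0,0.02],0,1],[[0.19,0,0.02],0,1],[[0.19,0,0.02],0,1],[[0.19,0,0.02],0,1],[[0.19,0,0.02],0,1],[[0.19,0,0.02],0,1],[[0.19,0,0.02],0,1],[[0.21,0,0.04],0,1],[[0.21,0,0.04],0,1],[[0.21,0,0.04],0,1],[[0.21,0,0.04],0,1],[[0.21,0,0.04],0,1],[[0.21,0,0.04],0,1]])

```text
t: 7.18
ee_pos: [571.4, -3.8, 258.7]
orientation: [-2.416, -2.008, 0.0]
ft_force: [0.9, -0.5, 0.1]
width: 0.5
grasp_force: 0.2
```

Run:
```python
from g import *
to([555.2,-71,267])
im=cams.get_image("side")["image"][110:240,240:370,::-1];cv2.imwrite("pics/c.png",cv2.resize(im,None,fx=4,fy=4,interpolation=3))
```

```text
t 7.1833 tcp [571.4  -3.8 258.7] yaw 79.46 q [-0.03  0.32  1.74  0.    1.08  0.16] F [ 0.87 -0.49  0.09] w 0.5 0.2
units [-2.76 -0.15 -0.33]
```

View pics/c.png

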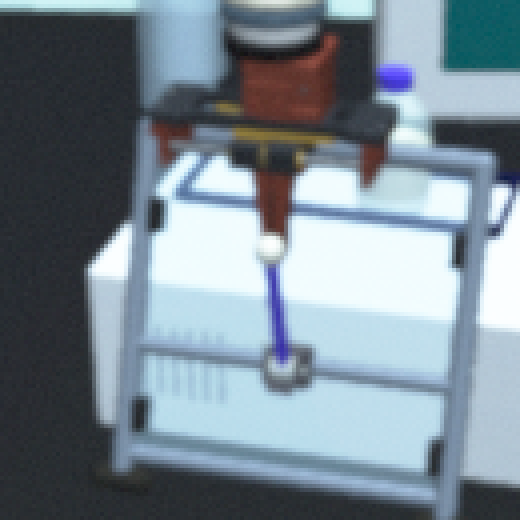

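Request:
move_arm(steps=[[[0.2,0,0.08],0,1],[[0.2,0,0.08],0,1],[[0.2,0,0.08],0,1],[[0.2,0,0.08],0,1],[[0.2,0,0.08],0,1],[[0.2,0,0.1],0,1],[[0.2,0,0.15],0,1],[[0.2,0,0.16],0,1],[[0.2,0,0.17],0,1],[[0.2,0,0.17],0,1],[[0.2,0,0.17],0,1],[[0.13,0,0.18],0,1],[[0.13,0,0.18],0,1],[[0.13,0,0.18],0,1],[[0.1,0,0.2],0,1],[[0.1,0,0.2],0,1],[[0.1,0,0.2],0,1],[[0.08,0,0.2],0,1],[[0,0,0],0,1]])

```text
t: 8.82
ee_pos: [584.4, 68.9, 191.2]
orientation: [-2.415, -2.008, 0.002]
ft_force: [-0.4, -0.5, -1.5]
width: 0.7
grasp_force: 0.0
```

Run:
```python
from g import *
to([555.2,-71,267])
im=cams.get_image("side")["image"][110:240,240:370,::-1];cv2.imwrite("pics/d.png",cv2.resize(im,None,fx=4,fy=4,interpolation=3))
```

```text
t 8.8167 tcp [584.4  68.9 191.2] yaw 79.47 q [0.1  0.43 1.75 0.   0.96 0.28] F [-0.37 -0.49 -1.47] w 0.7 0.0
units [-5.72 -0.13 -3.03]
```

View pics/d.png

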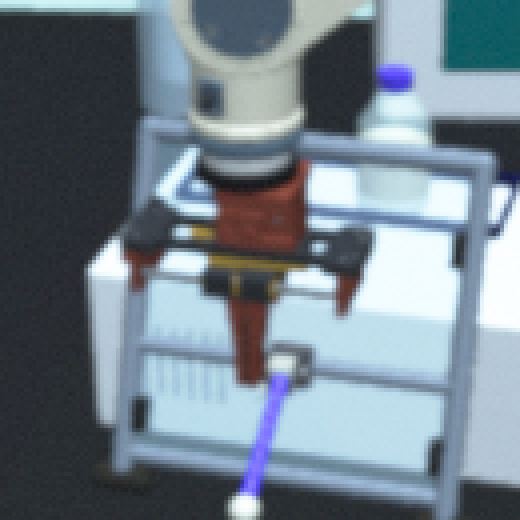

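Request:
move_arm(steps=[[[0,0,-0.5],0,1],[[0,0,-0.6],0,1],[[0,0,-0.6],0,1],[[0,0,-0.6],0,1],[[0,0,-0.6],0,1],[[0,0,-0.6],1,0],[[0,0,-0.6],1,0],[[0,0,-0.6],1,0],[[0,0,-0.6],1,0],[[0,0,-0.6],1,0],[[0,0,-0.6],1,0],[[0,0,-0.6],1,0],[[0,0,-0.6],1,0],[[0,0,-0.6],1,0],[[0,0,0],1,0],[[0,0,0],1,0],[[0,0,0],1,0],[[0,0,0],1,0],[[0,0,0],1,0],[[0,0,0],1,0]])

```text
t: 10.53
ee_pos: [584.8, 68.5, 401.5]
orientation: [-3.139, -0.115, -0.002]
ft_force: [-0.8, -1.1, -0.0]
width: 88.0
grasp_force: 0.0
```

Run:
```python
from g import *
from fit import S
to([548.4,-107.5,400])
im=cams.get_image("side");im["rotation"]=R.from_rotvec(im["rotation"]).as_matrix()
q=[567,-8,np.radians(-10.6),np.radians(20.4)]
for k in((0,111,30),(0,28,130),(140,0,310),(-140,0,310),(140,0,12),(-140,0,12)): print(k,((proj(im,S(q,k))-[210,110])*3.2).round())
im=im["image"][110:260,210:390,::-1];cv2.imwrite("pics/e.png",cv2.resize(im,None,fx=3.2,fy=3.2,interpolation=3))
```

```text
t 10.5333 tcp [584.8  68.5 401.5] yaw 4.2 q [0.1  0.23 1.54 0.   1.38 1.59] F [-0.83 -1.07 -0.02] w 88.0 0.0
units [-1.97  6.91  0.06]
(0, 111, 30) [295. 406.]
(0, 28, 130) [325. 292.]
(140, 0, 310) [216. 101.]
(-140, 0, 310) [484. 128.]
(140, 0, 12) [196. 379.]
(-140, 0, 12) [452. 417.]
```

View pics/e.png

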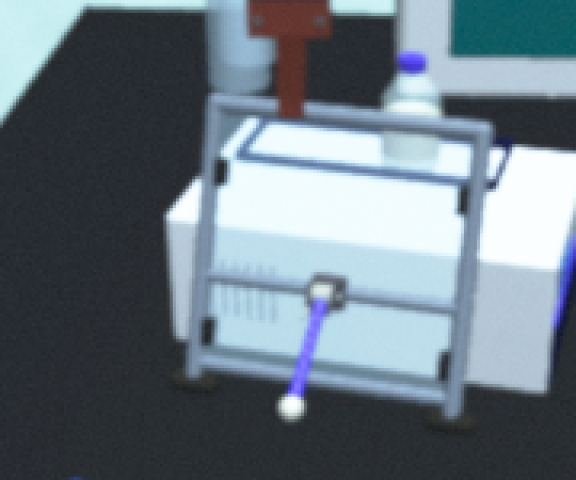

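Request:
move_arm(steps=[[[-0.2,0.69,0],0,0],[[-0.2,0.69,0],0,0],[[-0.2,0.69,0],0,0],[[-0.2,0.69,0],0,0],[[-0.2,0.69,0],0,0],[[-0.2,0.69,0],0,0],[[-0.2,0.69,0],0,0],[[-0.2,0.69,0],0,0],[[-0.2,0.69,0],0,0],[[-0.17,0.7,0],0,0],[[0,0,0.3],1,0],[[0,0,0.3],1,0],[[0,0,0.3],0.96,0],[[0,0,0.3],0,0],[[0,0,0],0,0]])

```text
t: 11.83
ee_pos: [548.6, -107.4, 369.2]
orientation: [-3.129, 0.278, 0.002]
ft_force: [-0.3, 0.1, -0.1]
width: 87.8
grasp_force: 0.0
```

```bash
python3 g.py "[549,-107.5,295]"
```

```text
t 11.8333 tcp [ 548.6 -107.4  369.2] yaw -10.14 q [-0.21  0.2   1.64  0.    1.3   1.53] F [-0.3   0.06 -0.09] w 87.8 0.0
units [0.02 0.   2.97]
```

Request:
move_arm(steps=[[[0,-0.12,0.5],0.1,0],[[0,0,0.6],0,0],[[0,0,0.6],0,0],[[0,0,0.6],0,0],[[0,0,0.4],0,0],[[0,0,0.25],0,0],[[0,0,0],0,0.3],[[0,0,0],0,0.5],[[0,0,0],0,0.6],[[0,0,0],0,0.65]])

```text
t: 12.67
ee_pos: [550.3, -104.5, 297.1]
orientation: [3.127, -0.296, 0.002]
ft_force: [0.1, 1.0, -0.5]
width: 65.0
grasp_force: 0.0
```

Run:
```python
from g import *
to([549,-107.5,295])
L=[]
for c,(x,y) in(("side",(250,110)),("top",(340,100))):
    im=cams.get_image(c)["image"][y:y+160,x:x+130,::-1];L.append(cv2.resize(im,None,fx=3,fy=3,interpolation=3))
cv2.imwrite("pics/f.png",np.hstack(L))
```

```text
t 12.6667 tcp [ 550.3 -104.5  297.1] yaw -10.82 q [-0.21  0.27  1.72  0.    1.15  1.55] F [ 0.07  0.95 -0.51] w 65.0 0.0
units [-0.03  0.13  0.08]
```

View pics/f.png

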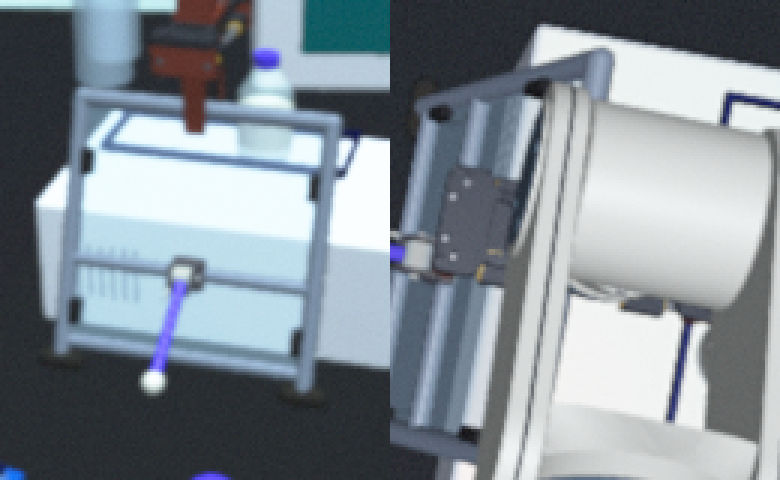

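Request:
move_arm(steps=[[[0,0,0.1],0,0.65],[[0,0,0],0,0.7],[[0,0,0],0,0.73],[[0,0,0],0,0.76],[[0,0,0],0,0.79],[[0,0,0],0,0.85],[[0,0,0],0,1],[[0,0,0],0,1],[[0,0,0],0,1]])

```text
t: 13.52
ee_pos: [549.9, -104.6, 293.8]
orientation: [3.127, -0.297, 0.0]
ft_force: [-0.1, -1.1, 1.9]
width: 19.2
grasp_force: 30.0
```

```bash
python3 g.py "[569,-6,310]"
```

```text
t 13.5167 tcp [ 549.9 -104.6  293.8] yaw -10.85 q [-0.21  0.27  1.73 -0.    1.15  1.55] F [-0.1  -1.06  1.94] w 19.2 30.0
units [ 0.01 -4.02 -0.65]
```

Request:
move_arm(steps=[[[0,-0.193,-0.067],0,1],[[0,-0.194,-0.064],0,1],[[0,-0.195,-0.061],0,1],[[0,-0.196,-0.057],0,1],[[0,-0.198,-0.054],0,1],[[0,-0.199,-0.05],0,1],[[0,-0.2,-0.047],0,1],[[0,-0.2,-0.043],0,1],[[0,-0.201,-0.04],0,1],[[0,-0.202,-0.037],0,1],[[0,0,0],0,1]])

```text
t: 14.43
ee_pos: [559.6, -54.8, 306.8]
orientation: [-3.127, 0.296, -0.001]
ft_force: [3.1, -1.3, 0.9]
width: 19.5
grasp_force: 30.0
```

```bash
python3 g.py "[569,-6,310]"
```

```text
t 14.4333 tcp [559.6 -54.8 306.8] yaw -10.8 q [-0.12  0.26  1.71  0.    1.17  1.64] F [ 3.06 -1.25  0.92] w 19.5 30.0
units [ 0.01 -1.99 -0.13]
```

Forces are low. I'll do the second half of the arc next.

Request:
move_arm(steps=[[[0,-0.202,-0.033],0,1],[[0,-0.203,-0.03],0,1],[[0,-0.203,-0.026],0,1],[[0,-0.204,-0.023],0,1],[[0,-0.204,-0.019],0,1],[[0,-0.204,-0.016],0,1],[[0,-0.204,-0.012],0,1],[[0,-0.205,-0.009],0,1],[[0,-0.205,-0.005],0,1],[[0,-0.205,-0.002],0,1],[[0,0,0],0,1],[[0,0,0],0,1]])

```text
t: 15.43
ee_pos: [568.8, -5.3, 311.1]
orientation: [-3.127, 0.296, -0.0]
ft_force: [4.6, -1.5, 4.2]
width: 19.0
grasp_force: 30.0
```

Run:
```python
from g import *
from fit import S
to([569,-6,310])
im=cams.get_image("side");im["rotation"]=R.from_rotvec(im["rotation"]).as_matrix()
for l in(0,3):
  q=[569,-6,np.radians(-10.6),np.radians(l)]
  print(l,[((proj(im,S(q,k))-[210,110])*3.2).round().tolist() for k in((0,111,30),(0,28,130),(140,0,310),(-140,0,310),(140,0,12),(-140,0,12))])
im=im["image"][110:260,210:390,::-1];cv2.imwrite("pics/g.png",cv2.resize(im,None,fx=3.2,fy=3.2,interpolation=3))
```

```text
t 15.4333 tcp [568.8  -5.3 311.1] yaw -10.81 q [-0.03  0.27  1.69  0.    1.19  1.73] F [ 4.63 -1.47  4.17] w 19.0 30.0
units [0.01 0.03 0.04]
0 [[289.0, 446.0], [311.0, 316.0], [178.0, 123.0], [464.0, 154.0], [194.0, 380.0], [451.0, 418.0]]
3 [[290.0, 441.0], [313.0, 312.0], [183.0, 117.0], [467.0, 148.0], [194.0, 380.0], [451.0, 418.0]]
```

View pics/g.png

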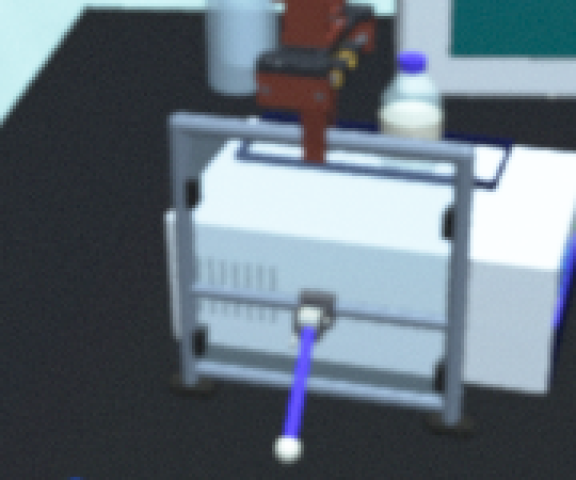

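Request:
move_arm(steps=[[[0,0,0],0,1],[[0,0,0],0,1],[[0,0,0],0,1],[[0,0,0],0,1],[[0,0,0],0,1],[[0,0,0],0,1]])

```text
t: 15.98
ee_pos: [568.7, -5.9, 311.0]
orientation: [3.127, -0.297, 0.0]
ft_force: [4.9, -0.8, 3.2]
width: 19.3
grasp_force: 30.0
```

```bash
python3 -c "
from g import *
to([569,-6,310]); print(ctrl.close_job())"
```

```text
t 15.9833 tcp [568.7  -5.9 311. ] yaw -10.85 q [-0.03  0.27  1.69 -0.    1.19  1.73] F [ 4.9  -0.84  3.24] w 19.3 30.0
units [0.01 0.   0.04]
the job is handed in; nothing more can be done
None
```

The job is handed in at about 16 s: the kickstand was swung fully down and stayed down while the shield still leaned. The shield now stands upright to within about a degree by the side picture, feet on the bench, off the module, held by its top tube; the hand-in returned no verdict.

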